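# Let the lime out of the fruit dispenser

## Task

Push the blue catch tray by its outer end fully home under the fruit dispenser, so that it rests against the wooden base, without lifting it or putting the fingers inside it. Then press down the black pad of the lever that belongs to the green lime's lane, keep it down until the lime has rolled into the tray, and let the lever come back up so that its gate is shut. Leave the lemon in its lane and its lever alone, touch neither fruit, and do not disturb the other things on the worktop.

Things in the scene. Friction and masses are not known exactly. Their poses are not given: they have to be found in the camera images.
- dispenser: Fixed two-lane fruit dispenser: light wood base 176 x 260 x 10 mm (y -170 to +90), dark lane walls 85 mm high, lever posts 122 mm high at y = -30. Origin on the worktop. +y points down the lanes to the outlet and the tray, x across, z up. Lane centres x = -45 and +45; sloping steel floors end at y = +95, 47 mm high. Tray guide rails 16 mm high, y +90 to +240, inner faces x = +-79.
- tray: Loose blue open tray, 150 (x) x 110 (y) x 34 mm high, walls 5 mm, about 0.45 kg, sliding on the worktop between the rails with a few newtons of friction. Origin: centre of its underside; axes as the dispenser's. It starts 45 to 80 mm out along +y; home, its origin is at (0, +145) in the dispenser's frame.
- tray_stop (a point): Middle of the base board's edge, at (0, +90, +5) mm in the dispenser's frame: the inner end of the tray rests against this edge when it is fully home.
- tray_end (a point): Middle of the outer face of the tray's outer end, at its (0, +55, +17) mm: push here, towards the dispenser's -y.
- lime: Green lime, loose, a rolling ball of 46 mm diameter, 80 g. Origin: its centre. It starts in one of the two lanes (either), resting against the gate; its x in the dispenser's frame tells which lane.
- lemon: Yellow lemon, loose, a rolling ball of 46 mm diameter, 80 g. Origin: its centre. It starts in the other lane, resting against its gate.
- lever_near_pad (a point): Centre of the top of the black pad (44 mm in x, 36 mm in y, 10 mm thick) on the lever of the lane at x = -45 mm of the dispenser. At rest at (-45, -135, +124) mm in the dispenser's frame; pressed to the stop about 50 mm lower (74 mm above the worktop). Below it is only the 10 mm base board.
- lever_far_pad (a point): The same for the lever of the lane at x = +45 mm: at rest at (+45, -135, +124) mm in the dispenser's frame.
- lever_near_arm (a joint): Rocking lever of the lane at x = -45 mm, rad. 0: pad up, gate shut; grows as the pad goes down and the 20 mm wide white gate at y = +60 mm rises; stop at 0.48. The fruit passes from about 0.35. Pivot at y = -30, z = 115 mm, 105 mm from the pad. A spring returns it: 3.5 N at first, 5 N at the stop. The two levers are independent.
- lever_far_arm (a joint): The same for the lever of the lane at x = +45 mm, rad.
- salt_shaker: Bystander behind the work, loose: glass salt shaker with a grey cap, 44 mm, 90 mm high. Origin: centre of its underside.
- garlic: Bystander behind the work, loose: bulb of garlic, 60 mm. Origin: centre of its underside.
- timer: Bystander behind the work, loose: red and cream kitchen timer, 65 mm, 54 mm high. Origin: centre of its underside.
- clay_pot: Bystander behind the work, loose: terracotta pot with two ears, 86 x 109 x 77 mm. Origin: centre of its underside.
- egg_cup_1: Bystander behind the work, loose: cream egg cup, 47 mm, 52 mm high. Origin: centre of its underside.
Things that resemble listed ones, but are neither listed nor needed, are in the scene too. What is meant by the lime is not purple or turquoise, and is the larger of those in its own colour.

How it is judged (in metres and radians):
On the way, in this order (a step that is already met when the one before it is completed fails the run):
1. the tray is fully home against the base (within 5 mm), the lime still in its lane (y of tray in the frame of dispenser below 0.15 m and y of lime in the frame of dispenser below 0.06 m), for 0.2 s.
2. the fingers press down the lever of the lime's lane (((x of lime in the frame of dispenser below 0 m and value of joint lever_near_arm above 0.15 rad and contact force between the fingers and lever_near_arm above 0.3 N) or (x of lime in the frame of dispenser above 0 m and value of joint lever_far_arm above 0.15 rad and contact force between the fingers and lever_far_arm above 0.3 N))), for 0.05 s.
3. the lime lies in the tray (x of lime in the frame of tray between -0.07 and 0.07 m and y of lime in the frame of tray between -0.05 and 0.05 m and z of lime in the frame of tray between 0.015 and 0.036 m), for 0.2 s.
At the end, for the whole second after the job is handed in: The lime rests inside the tray, the tray is home against the base (within 5 mm) and flat, both levers are back up with their gates shut (under 0.05 rad), the lemon is still in its lane, and all is at rest (all of step 3 and y of tray in the frame of dispenser below 0.15 m and linear speed of lime below 0.03 m/s and linear speed of tray below 0.02 m/s and angle between tray's own z axis and vertical below 0.05 rad and value of joint each of lever_near_arm, lever_far_arm below 0.05 rad and y of lemon in the frame of dispenser below 0.06 m and z of lemon in the frame of dispenser above 0.06 m); the robot touches nothing.
It fails at once if the lemon's lever is pressed (over 0.12 rad) or the lemon leaves its lane ((x of lemon in the frame of dispenser below 0 m and value of joint lever_near_arm above 0.12 rad) or (x of lemon in the frame of dispenser above 0 m and value of joint lever_far_arm above 0.12 rad) or y of lemon in the frame of dispenser above 0.06 m or z of lemon in the frame of dispenser above 0.11 m or z of lemon in the frame of dispenser below 0.05 m).
It fails at once if the robot touches a fruit (contact force between any of the fingers, the arm and lime above 0.3 N or contact force between any of the fingers, the arm and lemon above 0.3 N).
It fails at once if the tray is lifted (10 mm) or tipped (height (world z) of tray above 0.01 m or angle between tray's own z axis and vertical above 0.15 rad).
It fails at once if the fingers reach into the tray (x of the grasp point in the frame of tray between -0.07 and 0.07 m and y of the grasp point in the frame of tray between -0.05 and 0.054 m and z of the grasp point in the frame of tray below 0.05 m).
It fails at once if another thing on the worktop is moved (20 mm) (distance of any of salt_shaker, garlic, timer, clay_pot, egg_cup_1 from where it was at the start of the episode above 0.02 m).
It also fails if it takes over 48 s, if anything falls off the work surface, if the arm or the gripper's body presses on something with over 40 N, if the wrist force passes 120 N, or if a joint passes its speed limit or range.

## Robot

A 6-joint arm with a two-finger parallel gripper is mounted at the origin on a cart in front of the work surface, level with it; the furniture and walls round the work are solid. World frame = base frame: x ahead of the robot, y to its left, z up, the work surface at z = 0. Lengths are in mm, angles in rad, forces in N, time in s.
With the tool pointing down it reaches from about 350 to 875 mm from the base axis. Payload 4.2 kg.
Tool frame: the origin (TCP) lies on the centre line of the jaws, within the pads' length; the fingertips stand 22 mm ahead of it and the grasp point (between the pads) lies 3 mm ahead of it (arm.nose_length is the distance from the TCP to the fingertips, in mm); z points along the fingers, x is the direction in which the jaws open and shut, and the axes are right-handed (so a half turn about z gives the same grasp; the last joint's range is limited). The gripper opens to 85 mm and grips with 20 to 120 N. Pads are 22 mm wide; open, the fingers measure 114 mm over their backs; the gripper's body (76 mm by 85 mm) begins 54 mm behind the grasp point. The pads swing forward as they close: fully open they stand 13 mm farther back than shut.
Start: joints at [1.561, 0.385, 0.008, 0, -1.194, -0.259], TCP at [165.952, 602.544, 253.312] pointing down, gripper open.
Joint ranges: [-3.14, 3.14], [-1.21, 2.06], [-1.07, 1.41], [-3.16, 2.05], [-2.99, -0.16], [-3.1, 3.1]. Speed limits (rad/s): [2.79, 2.79, 3.14, 3.14, 3.14, 3.14].

## Interface

Orientations are given as a unit quaternion [x, y, z, w].
In Python, from bench import telemetry, get_image, workorder, nets, arm gives the robot as it stands.
- The arm moves only by the tool apply_moves, never from a script. Its argument "steps" is a list of rows, each an object with "hand": the opening, from 0 (shut) to 1 (fully open); "xyz": the shift along the tool's x, y, z in cm, a list of three; "delta_rot": the turn, a rotation vector about the tool's x, y, z in rad, a list of three. In form: [{"hand": hand, "xyz": [x, y, z], "delta_rot": [wx, wy, wz]}, ...]. A call has 1 to 12 rows; each row is the pose to reach, as a shift and turn from the pose commanded when the call began, along the tool's axes at that moment; what a row does not reach only later rows make up. A row lasts 1/12 s, in which the tool goes at most 41.7 mm and 7.16 degrees, less where a joint would pass 70% of its speed; a pose out of reach is approached as far as the arm can. A call with a gripper value outside its range is refused whole. The fingers move at their own pace and stop on an object; the grip force is fixed at half the most. Time passes only in rows, so rows that repeat a pose let the fingers close. It gives the time, the measured TCP pose, the force and the opening at its end, in the units of the state.
- telemetry.read_state(): the state, without advancing time (a new reading comes with each control period).
- get_image(name): name is "scene" or "top" or "wrist"; returns a dict with "frame" (384x512x3 uint8, blue, green, red), "fx", "fy", "cx", "cy" (pixels), "origin" and "orientation" of the camera in the world. Camera axes: x right, y down, z forward; pixel columns grow to the right and rows downward; lengths in mm; the calibration is good to about 2 mm. A picture is of the moment at which its call begins. There is no depth.
- workorder.job_done(): hands the job in, once; it reports no verdict.
Trained networks look in a picture, given as the dict that the camera call returned (one of the last four; its "shot" number tells which), for a name from the list of things; names that differ only in an ending like _2 or _b are one class to them, and where a whole thing is asked for, a point or a joint stands for the part that bears it (a point fixed in the world has none). Each returns a list of dicts, best first, with "confidence" (0 to 1); they miss things now and then, are a little off and sometimes report something else, mostly with a low value. They report only what shows in the picture. A call takes as long as a camera call. They do not tell look-alikes from the thing itself.
- nets.recognise(picture, label): "xyz" ([x, y, z] in mm, in world coordinates, good to about 4 mm: the middle of the surface that is visible of it).
- nets.outline_of(picture, label): "pixels" (384x512 bool, what is visible of it).
- nets.pinpoint(picture, label): "xyz" ([x, y, z] in mm, in world coordinates, good to about 4 mm: a listed point, or the origin of a listed thing).
The state is a dict: "clock": time; "joints": joint angles; "joint_vel": joint speeds; "joint_efforts": joint torques, N m; "position": TCP position; "ee_rot": TCP orientation; "contact_force": force on the tool from outside, world axes, zero at the start; "wrist_torque": the same for the moment, N m; "gripper_width": finger opening in mm.
Only numpy, scipy, OpenCV 4.12 (cv2) and the standard library are available. Lean on these libraries where they do the work, as an engineer would, in place of code of your own. Each camera call takes 0.05 s, during which the arm holds its last target.

## Working session

There is one attempt and no reset: what is moved stays moved. The work goes in short steps, Python scripts to look and compute and a tool call to move; the robot and the scene stay as the last step left them, time stands still between calls to the robot, and variables do not carry over. Pictures are saved under pics/ and viewed, and the job is handed in when it is done.

Besides the shell and the picture viewer there is one more tool, called after "Call:" as name(argument=value, ...) on one line, values as JSON. apply_moves: Moves the arm, as the interface text tells. Its arguments: {"type":"object","properties":{"steps":{"type":"array"}},"required":["steps"]}

```bash
mkdir -p pics; cat > h.py <<'E'
import cv2,numpy as np
from bench import telemetry,get_image,workorder,nets,arm
from scipy.spatial.transform import Rotation as R
def proj(im,P):
    r=R.from_quat(im['orientation']).as_matrix()
    c=(np.asarray(P,float)-np.array(im['origin']))@r
    return np.array([im['fx']*c[...,0]/c[...,2]+im['cx'],im['fy']*c[...,1]/c[...,2]+im['cy']]).T
E
python3 - <<'E'
from h import *
s=telemetry.read_state();print({k:np.round(v,3) for k,v in s.items()})
for n in['scene','top']:
    im=get_image(n);cv2.imwrite(f'pics/{n}0.png',im['frame'])
    for l in ['dispenser','tray','tray_stop','tray_end','lime','lemon','lever_near_pad','lever_far_pad']:
        print(n,l,[(np.round(d['xyz']).tolist(),round(d['confidence'],2),np.round(proj(im,d['xyz'])).tolist()) for d in nets.pinpoint(im,l)])
E
```

```text
{'clock': np.float64(0.0), 'joints': array([ 1.561,  0.386,  0.007, -0.   , -1.194, -0.259]), 'joint_vel': array([ 0.   , -0.001, -0.   , -0.002, -0.002,  0.001]), 'joint_efforts': array([ 0.0000e+00, -3.9229e+01,  1.8840e+01,  4.1860e+00, -5.0000e-03,
        0.0000e+00]), 'position': array([165.825, 602.047, 252.229]), 'ee_rot': array([-0.606,  0.796, -0.001, -0.001]), 'contact_force': array([-0.169, -0.305, -0.753]), 'wrist_torque': array([ 0.03 , -0.024,  0.005]), 'gripper_width': np.float64(85.302)}
scene dispenser [([498.0, -131.0, 3.0], 0.56, [305.0, 240.0])]
scene tray [([493.0, 58.0, -4.0], 0.93, [254.0, 291.0])]
scene tray_stop [([497.0, -43.0, 4.0], 0.65, [282.0, 261.0])]
scene tray_end [([487.0, 118.0, 17.0], 0.68, [236.0, 306.0])]
scene lime [([611.0, 158.0, 20.0], 0.83, [184.0, 282.0]), ([454.0, -100.0, 76.0], 0.6, [315.0, 239.0]), ([432.0, -354.0, 13.0], 0.57, [376.0, 204.0]), ([695.0, -231.0, -3.0], 0.41, [272.0, 183.0])]
scene lemon [([538.0, -99.0, 78.0], 0.45, [286.0, 219.0])]
scene lever_near_pad [([458.0, -268.0, 122.0], 0.78, [358.0, 186.0])]
scene lever_far_pad
[... 156 characters left out ...]
 ([552.0, -267.0, 124.0], 0.53, [337.0, 219.0]), ([453.0, -100.0, 80.0], 0.27, [263.0, 261.0])]
top tray [([494.0, 65.0, 3.0], 0.67, [199.0, 241.0])]
top tray_stop [([499.0, -41.0, 3.0], 0.65, [240.0, 239.0])]
top tray_end [([486.0, 120.0, 18.0], 0.7, [176.0, 244.0])]
top lime [([641.0, 82.0, 16.0], 0.57, [192.0, 184.0]), ([454.0, -100.0, 79.0], 0.56, [263.0, 260.0]), ([608.0, 163.0, 20.0], 0.5, [160.0, 196.0]), ([434.0, -355.0, 15.0], 0.46, [364.0, 266.0])]
top lemon [([543.0, -98.0, 82.0], 0.63, [262.0, 223.0])]
top lever_near_pad [([462.0, -268.0, 128.0], 0.68, [338.0, 259.0])]
top lever_far_pad [([553.0, -265.0, 124.0], 0.73, [336.0, 219.0]), ([488.0, 120.0, 16.0], 0.41, [176.0, 244.0])]
```

```bash
python3 - <<'E'
from h import *
a=cv2.imread('pics/scene0.png');b=cv2.imread('pics/top0.png')
cv2.imwrite('pics/s1.png',cv2.resize(a[120:345,130:430],None,fx=2.6,fy=2.6,interpolation=cv2.INTER_CUBIC))
cv2.imwrite('pics/t1.png',cv2.resize(b[130:340,120:400],None,fx=2.8,fy=2.8,interpolation=cv2.INTER_CUBIC))
E
```

```text
(no output)
```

View pics/s1.png

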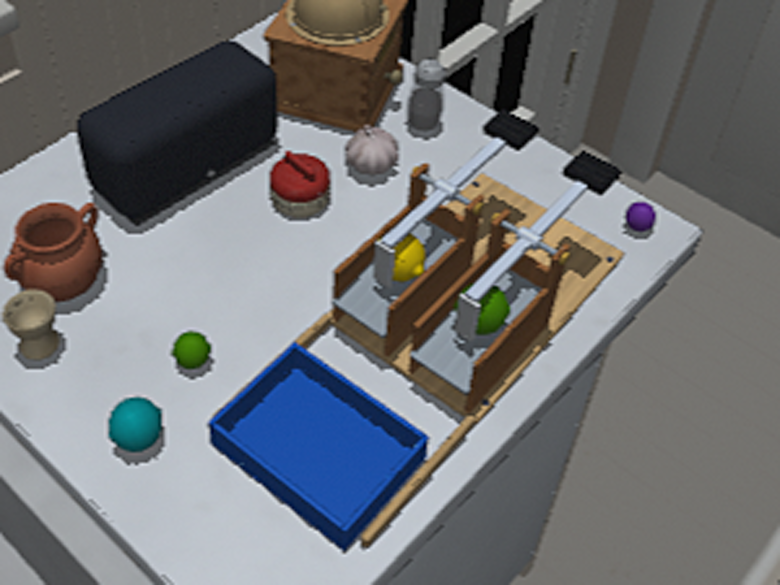

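View pics/t1.png

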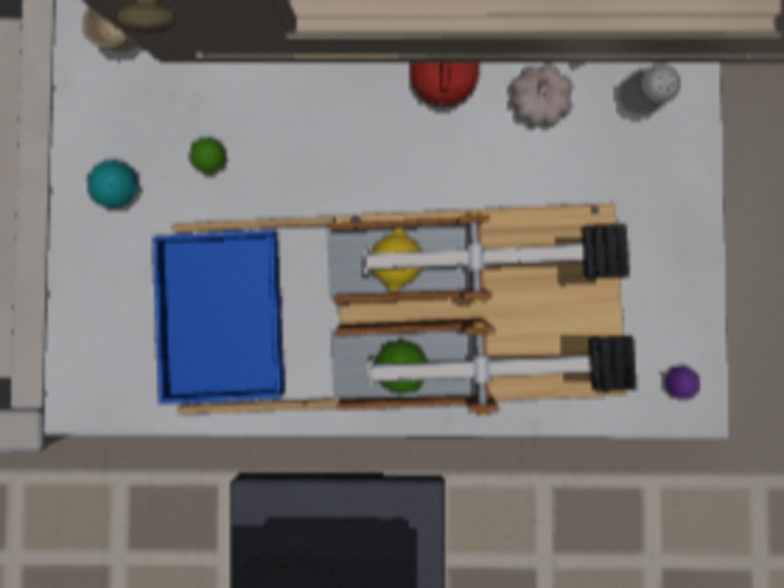

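View pics/scene0.png

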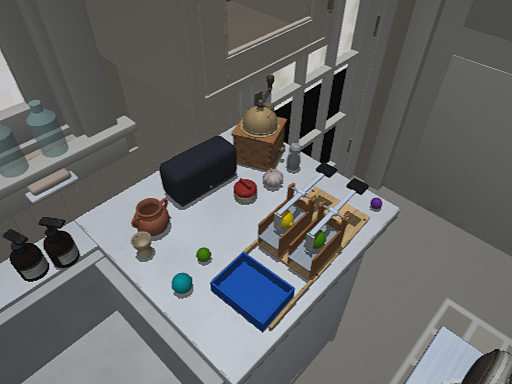

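The lime candidates in the scene image are:
- The green ball in the near lane at (319,239), which is larger and has nubs.
- The green ball on the worktop at (204,255), which is smaller and so a look-alike.
- The turquoise ball at (182,283) and the purple ball at (376,203), both excluded by colour.

The near-lane ball is therefore the lime. I'll confirm it in an enlarged crop and fit the dispenser pose.

```bash
cat > fit.py <<'E'
from h import *
from scipy.optimize import least_squares
M={'dispenser':(0,0,0),'tray_stop':(0,90,5),'lever_near_pad':(-45,-135,124),'lever_far_pad':(45,-135,124)}
def fit(obs):
    def w(p,m): 
        c,s=np.cos(p[2]),np.sin(p[2]);return np.array([p[0]+c*m[0]-s*m[1],p[1]+s*m[0]+c*m[1]])
    return w,least_squares(lambda p:np.concatenate([w(p,M[l])-x[:2] for l,x in obs])/[1],[500,-130,0],loss='soft_l1',f_scale=4,x_scale=[1,1,.01])
E
python3 - <<'E'
from fit import *
obs=[];tr=[]
ims=[get_image('scene'),get_image('top')]
for im in ims:
    for l in M:
        d=nets.pinpoint(im,l)
        if d: obs.append((l,np.array(d[0]['xyz'])))
    for l in['tray','tray_end']:
        d=nets.pinpoint(im,l)
        if d: tr.append((l,np.array(d[0]['xyz'])))
w,r=fit(obs);p=r.x;print(p)
for l,x in obs:print(l,x.round(),w(p,M[l]).round(1))
print([(l,x.round()) for l,x in tr])
for k,im in enumerate(ims):
    f=im['frame'].copy();f=cv2.resize(f,None,fx=3,fy=3,interpolation=cv2.INTER_CUBIC)
    def L(pts):
        q=proj(im,[[*w(p,m),m[2]] for m in pts]);cv2.polylines(f,[np.int32(q*3+1)],True,(0,0,255),1)
    L([(-88,-170,10),(88,-170,10),(88,90,10),(-88,90,10)])
    for s in(-45,45): L([(s-22,-153,124),(s+22,-153,124),(s+22,-117,124),(s-22,-117,124)])
    L([(79,90,16),(79,240,16)]);L([(-79,90,16),(-79,240,16)])
    cv2.imwrite(f'pics/fit{k}.png',f[450:1000,550:1200] if k==0 else f[500:900,430:1130])
E
```

```text
[ 4.99088555e+02 -1.32208130e+02  3.71286554e-02]
dispenser [ 497. -130.    1.] [ 499.1 -132.2]
tray_stop [496. -43.   3.] [495.7 -42.3]
lever_near_pad [ 458. -268.  122.] [ 459.1 -268.8]
dispenser [ 498. -136.    2.] [ 499.1 -132.2]
tray_stop [497. -43.   4.] [495.7 -42.3]
lever_far_pad [ 552. -264.  124.] [ 549.1 -265.4]
[('tray', array([494.,  61.,  -2.])), ('tray_end', array([490., 116.,  17.])), ('tray', array([494.,  65.,   6.])), ('tray_end', array([486., 120.,  17.]))]
```

View pics/fit0.png

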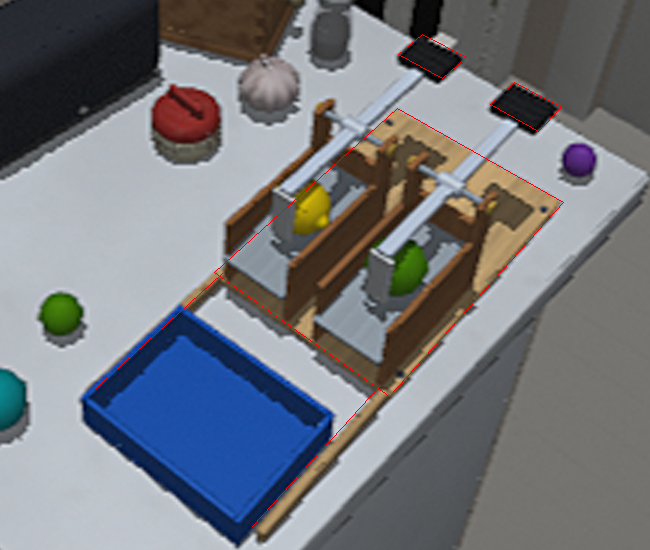

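View pics/fit1.png

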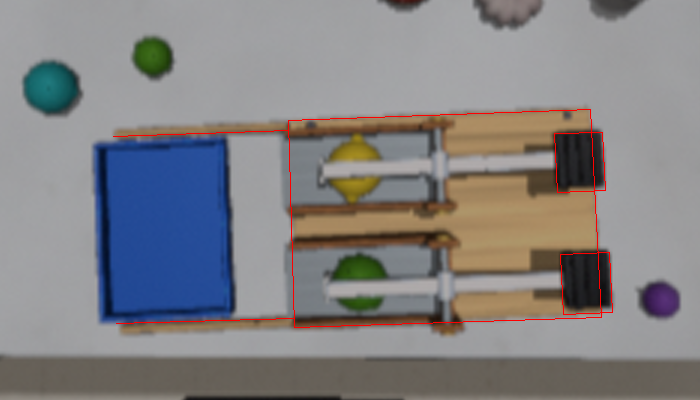

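The overlay fits well. In the enlarged crop, the larger green lime sits in the near lane at (402,268), and the smaller green ball is on the worktop at (62,314). So the near lever, with its pad at about (459,-269,124), is the one to press. Next I'll work out the approach to the tray's outer end.

```bash
cat > go.py <<'E'
from h import *
P=[499.1,-132.2,0.037]
def d2w(x,y,z): c,s=np.cos(P[2]),np.sin(P[2]);return np.array([P[0]+c*x-s*y,P[1]+s*x+c*y,z])
def plan(t):
    s=telemetry.read_state();r=R.from_quat(s['ee_rot'])
    # tool x along dispenser -x, tool z down -> tool y along dispenser +y
    c,sn=np.cos(P[2]),np.sin(P[2]);T=R.from_matrix(np.array([[-c,-sn,0],[-sn,c,0],[0,0,-1]]).T if 0 else np.column_stack([[-c,-sn,0],[-sn,c,0],[0,0,-1]]))
    print('pos',s['position'].round(1),'F',s['contact_force'].round(1),'t',s['clock'])
    print('xyz cm',(r.inv().apply(t-s['position'])/10).round(2),'rot',(r.inv()*T).as_rotvec().round(3))
E
python3 - <<'E'
from go import *
print(arm.nose_length); plan(d2w(0,295,150)); print(d2w(0,295,32))
E
```

```text
22.0
pos [165.9 602.5 253.3] F [-0.3 -0.2  0.1] t 1.6
xyz cm [ 33.86 -42.75  10.33] rot [ 0.    -0.     1.265]
[488.18749027 162.59809554  32.        ]
```

Call:
apply_moves(steps=[{"hand": 0, "xyz": [33.86, -42.75, 10.3], "delta_rot": [0, 0, 1.265]}, {"hand": 0, "xyz": [33.86, -42.75, 10.3], "delta_rot": [0, 0, 1.265]}, {"hand": 0, "xyz": [33.86, -42.75, 10.3], "delta_rot": [0, 0, 1.265]}, {"hand": 0, "xyz": [33.86, -42.75, 10.3], "delta_rot": [0, 0, 1.265]}, {"hand": 0, "xyz": [33.86, -42.75, 10.3], "delta_rot": [0, 0, 1.265]}, {"hand": 0, "xyz": [33.86, -42.75, 10.3], "delta_rot": [0, 0, 1.265]}, {"hand": 0, "xyz": [33.86, -42.75, 10.3], "delta_rot": [0, 0, 1.265]}, {"hand": 0, "xyz": [33.86, -42.75, 10.3], "delta_rot": [0, 0, 1.265]}, {"hand": 0, "xyz": [33.86, -42.75, 10.3], "delta_rot": [0, 0, 1.265]}, {"hand": 0, "xyz": [33.86, -42.75, 10.3], "delta_rot": [0, 0, 1.265]}, {"hand": 0, "xyz": [33.86, -42.75, 10.3], "delta_rot": [0, 0, 1.265]}, {"hand": 0, "xyz": [33.86, -42.75, 10.3], "delta_rot": [0, 0, 1.265]}])

```text
clock: 2.6
position: [457.2, 204.5, 160.6]
ee_rot: [-0.018, 1.0, 0.0, 0.0]
contact_force: [1.7, 1.3, 0.4]
gripper_width: -0.4
```

```bash
python3 - <<'E'
from go import *
plan(d2w(0,295,150))
E
```

```text
pos [457.2 204.5 160.6] F [1.7 1.3 0.4] t 2.6
xyz cm [-2.94 -4.31  1.06] rot [ 0.001  0.001 -0.   ]
```

Call:
apply_moves(steps=[{"hand": 0, "xyz": [-2.9, -3.9, 1.0], "delta_rot": [0, 0, 0]}, {"hand": 0, "xyz": [-2.9, -3.9, 1.0], "delta_rot": [0, 0, 0]}, {"hand": 0, "xyz": [-2.9, -3.9, 1.0], "delta_rot": [0, 0, 0]}, {"hand": 0, "xyz": [-2.9, -3.9, 1.0], "delta_rot": [0, 0, 0]}])

```text
clock: 2.93
position: [486.8, 168.0, 150.5]
ee_rot: [-0.018, 1.0, -0.0, -0.0]
contact_force: [0.3, -1.2, -0.2]
gripper_width: 0.0
```

```bash
python3 - <<'E'
from go import *
plan(d2w(0,295,32))
im=get_image('scene');cv2.imwrite('pics/a2.png',cv2.resize(im['frame'][120:345,130:430],None,fx=2.6,fy=2.6))
print(nets.pinpoint(im,'tray_end'))
E
```

```text
pos [486.8 168.  150.5] F [ 0.3 -1.2 -0.2] t 2.9333
xyz cm [-0.12 -0.54 11.85] rot [-0.    -0.    -0.001]
[{'xyz': [484.6, 117.6, 17.6], 'confidence': 0.78}]
```

View pics/a2.png

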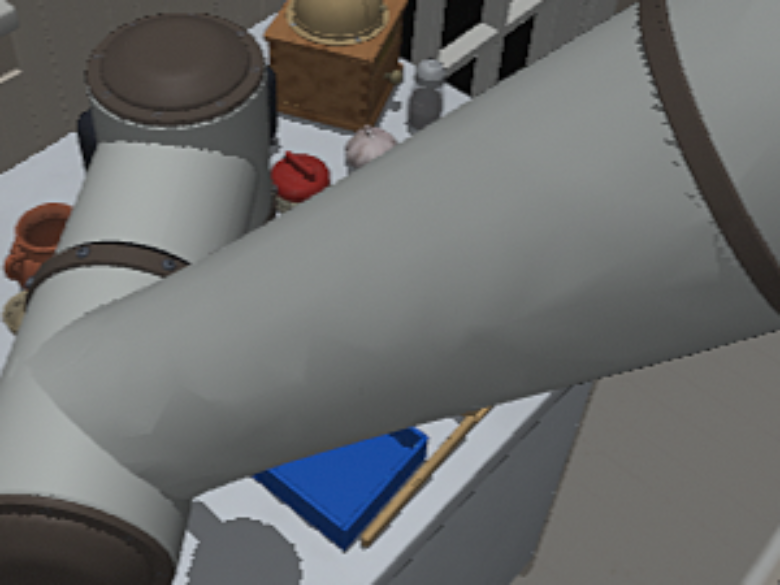

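The arm hides the outlet in this view. The tray's outer end at crop (345,530) is well clear of the fingers, so I can descend.

Call:
apply_moves(steps=[{"hand": 0, "xyz": [-0.1, 0, 4], "delta_rot": [0, 0, 0]}, {"hand": 0, "xyz": [-0.1, 0, 8], "delta_rot": [0, 0, 0]}, {"hand": 0, "xyz": [-0.1, 0, 11.0], "delta_rot": [0, 0, 0]}, {"hand": 0, "xyz": [-0.1, 0, 11.8], "delta_rot": [0, 0, 0]}, {"hand": 0, "xyz": [-0.1, 0, 11.8], "delta_rot": [0, 0, 0]}, {"hand": 0, "xyz": [-0.1, -2, 11.8], "delta_rot": [0, 0, 0]}, {"hand": 0, "xyz": [-0.1, -2.7, 11.8], "delta_rot": [0, 0, 0]}, {"hand": 0, "xyz": [-0.1, -3.2, 11.8], "delta_rot": [0, 0, 0]}, {"hand": 0, "xyz": [-0.1, -3.7, 11.8], "delta_rot": [0, 0, 0]}, {"hand": 0, "xyz": [-0.1, -4.2, 11.8], "delta_rot": [0, 0, 0]}])

```text
clock: 3.87
position: [490.8, 127.5, 34.1]
ee_rot: [-0.019, 1.0, 0.001, 0.002]
contact_force: [-0.9, 4.4, 2.6]
gripper_width: 0.2
```

```bash
python3 - <<'E'
from go import *
plan(d2w(0,211,32))
im=get_image('top');cv2.imwrite('pics/a3.png',cv2.resize(im['frame'][130:340,120:400],None,fx=2.8,fy=2.8))
E
```

```text
pos [490.8 127.5  34.1] F [-0.9  4.4  2.6] t 3.8667
xyz cm [ 0.13 -4.88  0.2 ] rot [0.003 0.005 0.001]
```

View pics/a3.png

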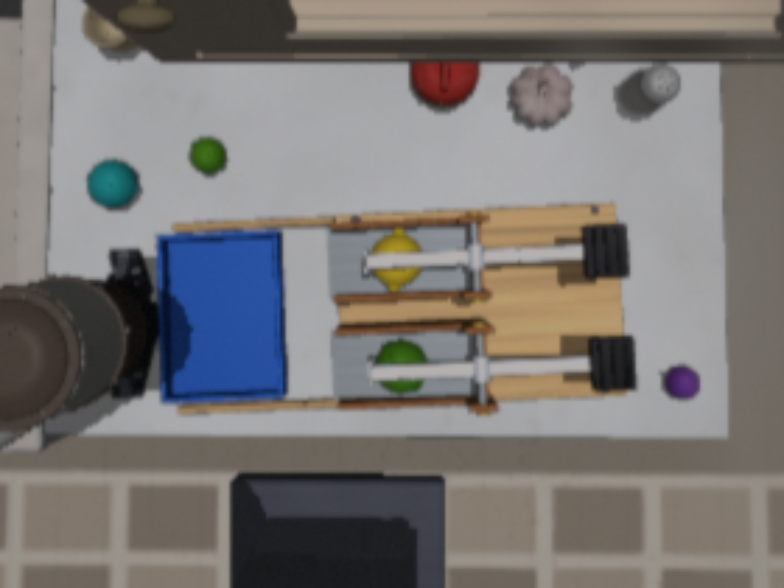

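The fingers are touching the tray's end at crop (155,320) with about 4 N and the tray has started to slide. I'll push it most of the way now.

Call:
apply_moves(steps=[{"hand": 0, "xyz": [0.1, -0.4, 0.1], "delta_rot": [0, 0, 0]}, {"hand": 0, "xyz": [0.1, -0.8, 0.1], "delta_rot": [0, 0, 0]}, {"hand": 0, "xyz": [0.1, -1.2, 0.1], "delta_rot": [0, 0, 0]}, {"hand": 0, "xyz": [0.1, -1.6, 0.1], "delta_rot": [0, 0, 0]}, {"hand": 0, "xyz": [0.1, -2.0, 0.1], "delta_rot": [0, 0, 0]}, {"hand": 0, "xyz": [0.1, -2.4, 0.1], "delta_rot": [0, 0, 0]}, {"hand": 0, "xyz": [0.1, -2.8, 0.1], "delta_rot": [0, 0, 0]}, {"hand": 0, "xyz": [0.1, -3.2, 0.1], "delta_rot": [0, 0, 0]}, {"hand": 0, "xyz": [0.1, -3.5, 0.1], "delta_rot": [0, 0, 0]}, {"hand": 0, "xyz": [0.1, -3.8, 0.1], "delta_rot": [0, 0, 0]}])

```text
clock: 4.75
position: [491.7, 90.0, 32.8]
ee_rot: [-0.019, 1.0, 0.001, 0.003]
contact_force: [0.2, 6.0, 5.3]
gripper_width: -0.4
```

Call:
apply_moves(steps=[{"hand": 0, "xyz": [0, -0.2, 0], "delta_rot": [0, 0, 0]}, {"hand": 0, "xyz": [0, -0.4, 0], "delta_rot": [0, 0, 0]}, {"hand": 0, "xyz": [0, -0.6, 0], "delta_rot": [0, 0, 0]}])

```text
clock: 5.0
position: [491.8, 83.9, 32.8]
ee_rot: [-0.019, 1.0, 0.001, 0.002]
contact_force: [-0.3, 5.3, 4.7]
gripper_width: -0.0
```

```bash
python3 - <<'E'
from go import *
plan(d2w(0,211,32))
im=get_image('top');cv2.imwrite('pics/a4.png',cv2.resize(im['frame'][130:340,120:400],None,fx=2.8,fy=2.8))
E
```

```text
pos [491.8  83.9  32.8] F [-0.3  5.3  4.7] t 5.0
xyz cm [ 0.08 -0.53  0.07] rot [0.002 0.005 0.001]
```

View pics/a4.png

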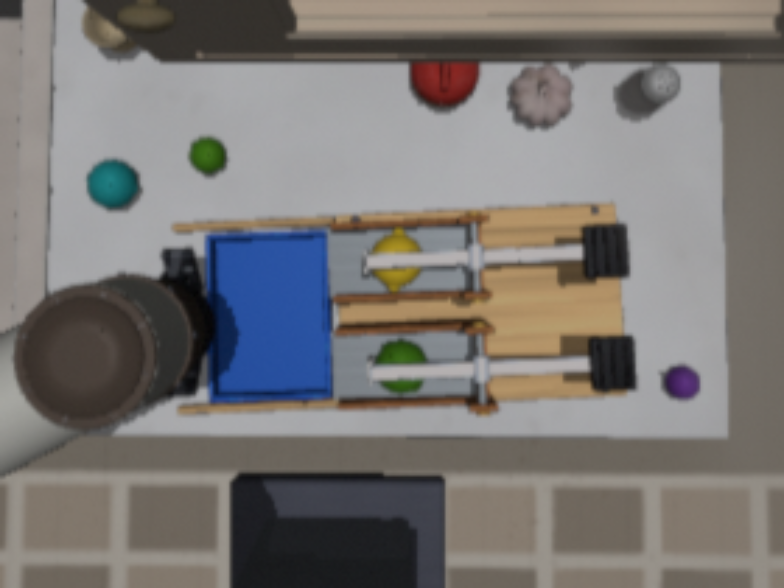

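The tray's inner end at crop x≈332 is nearly at the base edge, and a gap is still visible at crop (336,315). I'll push on slowly until the force rises.

Call:
apply_moves(steps=[{"hand": 0, "xyz": [0, -0.2, 0], "delta_rot": [0, 0, 0]}, {"hand": 0, "xyz": [0, -0.4, 0], "delta_rot": [0, 0, 0]}, {"hand": 0, "xyz": [0, -0.5, 0], "delta_rot": [0, 0, 0]}])

```text
clock: 5.3
position: [491.6, 78.5, 32.4]
ee_rot: [-0.019, 1.0, 0.001, 0.002]
contact_force: [0.1, 5.1, 3.9]
gripper_width: 0.0
```

Call:
apply_moves(steps=[{"hand": 0, "xyz": [0, -0.1, 0], "delta_rot": [0, 0, 0]}, {"hand": 0, "xyz": [0, -0.2, 0], "delta_rot": [0, 0, 0]}, {"hand": 0, "xyz": [0, -0.2, 0], "delta_rot": [0, 0, 0]}])

```text
clock: 5.55
position: [491.5, 77.8, 32.4]
ee_rot: [-0.019, 1.0, 0.002, 0.002]
contact_force: [-3.5, 12.4, 4.6]
gripper_width: -0.2
```

Call:
apply_moves(steps=[{"hand": 0, "xyz": [0, -0.1, 0], "delta_rot": [0, 0, 0]}, {"hand": 0, "xyz": [0, -0.3, 0], "delta_rot": [0, 0, 0]}, {"hand": 0, "xyz": [0, -0.3, 0], "delta_rot": [0, 0, 0]}, {"hand": 0, "xyz": [0, -0.3, 0], "delta_rot": [0, 0, 0]}])

```text
clock: 5.88
position: [491.0, 77.2, 32.5]
ee_rot: [-0.019, 1.0, 0.003, 0.002]
contact_force: [-9.5, 25.8, 7.4]
gripper_width: 0.1
```

```bash
python3 - <<'E'
from go import *
plan(d2w(0,250,32))
im=get_image('top');cv2.imwrite('pics/a5.png',cv2.resize(im['frame'][190:300,160:300],None,fx=5,fy=5,interpolation=cv2.INTER_CUBIC))
E
```

```text
pos [491.   77.2  32.5] F [-9.5 25.8  7.4] t 5.8833
xyz cm [-0.04  4.05  0.08] rot [0.006 0.004 0.001]
```

View pics/a5.png

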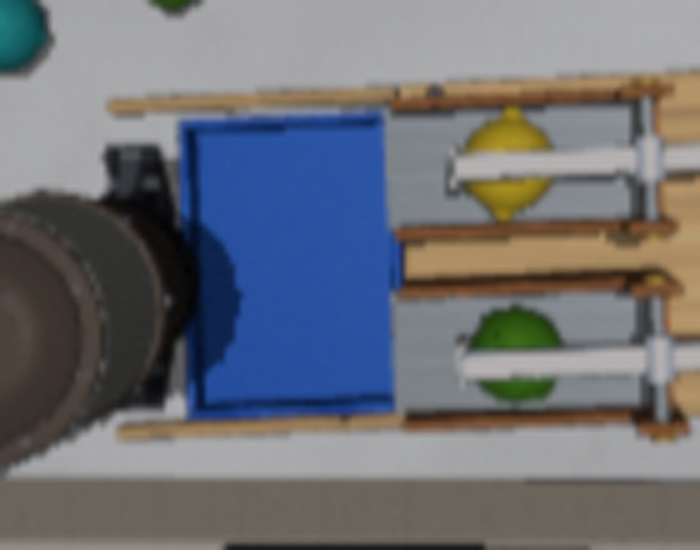

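The tray's inner wall shows against the base edge at (398,260), and the push force rose to 26 N with no more travel, so the tray is home. I'll back off and raise the arm.

Call:
apply_moves(steps=[{"hand": 0, "xyz": [0, 1, 0], "delta_rot": [0, 0, 0]}, {"hand": 0, "xyz": [0, 3, 0], "delta_rot": [0, 0, 0]}, {"hand": 0, "xyz": [0, 4.5, 0], "delta_rot": [0, 0, 0]}, {"hand": 0, "xyz": [0, 4.5, -4], "delta_rot": [0, 0, 0]}, {"hand": 0, "xyz": [0, 4.5, -8], "delta_rot": [0, 0, 0]}, {"hand": 0, "xyz": [0, 4.5, -12], "delta_rot": [0, 0, 0]}, {"hand": 0, "xyz": [0, 4.5, -16], "delta_rot": [0, 0, 0]}, {"hand": 0, "xyz": [0, 4.5, -20], "delta_rot": [0, 0, 0]}, {"hand": 0, "xyz": [0, 4.5, -20], "delta_rot": [0, 0, 0]}])

```text
clock: 6.68
position: [492.0, 118.1, 239.8]
ee_rot: [-0.019, 1.0, 0.002, 0.007]
contact_force: [0.4, 0.1, 0.1]
gripper_width: 0.2
```

```bash
python3 - <<'E'
from go import *
plan(d2w(-45,-139,200))
im=get_image('scene');cv2.imwrite('pics/a6.png',cv2.resize(im['frame'][120:345,130:430],None,fx=2.6,fy=2.6))
E
```

```text
pos [492.  118.1 239.8] F [0.4 0.1 0.1] t 6.6833
xyz cm [  4.82 -38.95   3.74] rot [0.004 0.014 0.001]
```

View pics/a6.png

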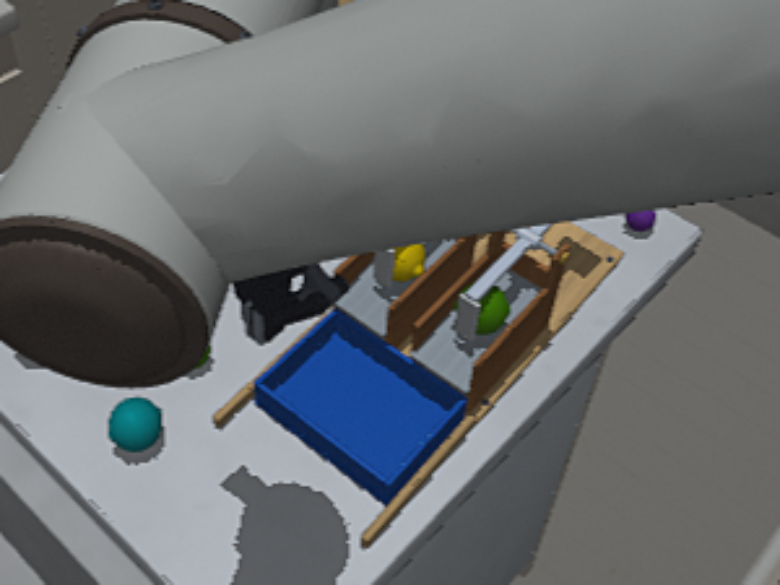

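The scene view shows the tray home at crop (360,400) with both fruits still in their lanes. Next I'll move above the near pad.

Call:
apply_moves(steps=[{"hand": 0, "xyz": [4.8, -38.9, 0], "delta_rot": [0, 0.01, 0]}, {"hand": 0, "xyz": [4.8, -38.9, 0], "delta_rot": [0, 0.01, 0]}, {"hand": 0, "xyz": [4.8, -38.9, 0], "delta_rot": [0, 0.01, 0]}, {"hand": 0, "xyz": [4.8, -38.9, 0], "delta_rot": [0, 0.01, 0]}, {"hand": 0, "xyz": [4.8, -38.9, 0], "delta_rot": [0, 0.01, 0]}, {"hand": 0, "xyz": [4.8, -38.9, 0], "delta_rot": [0, 0.01, 0]}, {"hand": 0, "xyz": [4.8, -38.9, 0], "delta_rot": [0, 0.01, 0]}, {"hand": 0, "xyz": [4.8, -38.9, 0], "delta_rot": [0, 0.01, 0]}, {"hand": 0, "xyz": [4.8, -38.9, 0], "delta_rot": [0, 0.01, 0]}, {"hand": 0, "xyz": [4.8, -38.9, 0], "delta_rot": [0, 0.01, 0]}, {"hand": 0, "xyz": [4.8, -38.9, 0], "delta_rot": [0, 0.01, 0]}, {"hand": 0, "xyz": [4.8, -38.9, 0], "delta_rot": [0, 0.01, 0]}])

```text
clock: 7.73
position: [453.4, -273.7, 229.5]
ee_rot: [-0.017, 1.0, 0.001, -0.007]
contact_force: [-0.1, 0.4, -0.2]
gripper_width: -0.2
```

```bash
python3 - <<'E'
from go import *
plan(d2w(-45,-136,160))
im=get_image('scene');cv2.imwrite('pics/a7.png',cv2.resize(im['frame'][120:345,130:430],None,fx=2.6,fy=2.6))
im=get_image('wrist');cv2.imwrite('pics/w7.png',im['frame'])
print([(d['xyz'],d['confidence']) for d in nets.pinpoint(im,'lever_near_pad')])
E
```

```text
pos [ 453.4 -273.7  229.5] F [-0.1  0.4 -0.2] t 7.7333
xyz cm [-0.69  0.37  6.94] rot [ 0.002 -0.014 -0.003]
[([454.5, -268.3, 126.9], 0.89)]
```

View pics/a7.png

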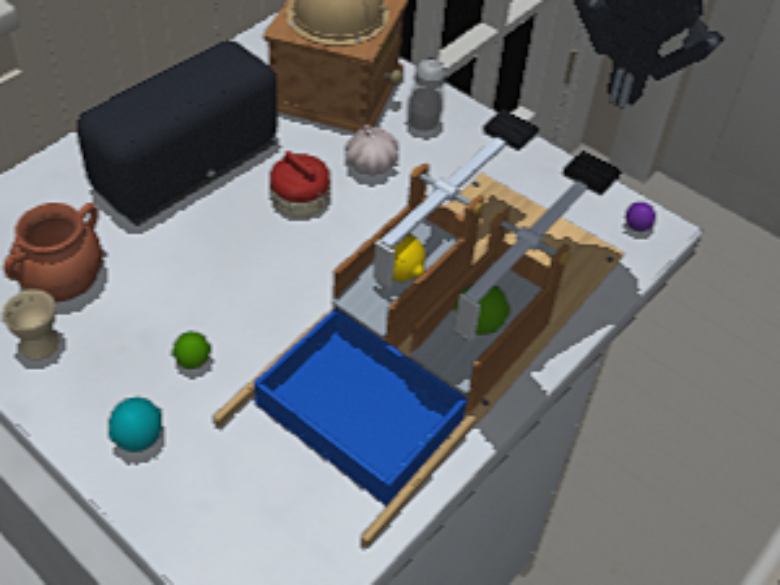

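View pics/w7.png

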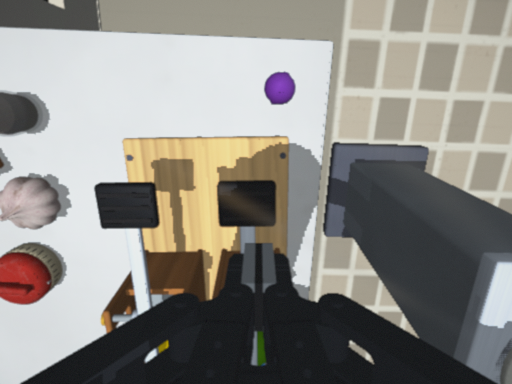

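The wrist view shows the near pad at (247,203) below and ahead of the shut fingertips at (262,255). The network puts it at (454,-268,127), which agrees with the fit. The scene view shows the tray home. I'll go down to just above the pad.

```bash
python3 - <<'E'
from go import *
plan(d2w(-45,-132,158))
E
```

```text
pos [ 454.6 -272.1  230.8] F [-0.1  0.3  0.3] t 7.8833
xyz cm [-0.55  0.61  7.28] rot [ 0.001 -0.012  0.001]
```

Call:
apply_moves(steps=[{"hand": 0, "xyz": [-0.5, 0.6, 3], "delta_rot": [0, -0.012, 0]}, {"hand": 0, "xyz": [-0.5, 0.6, 6], "delta_rot": [0, -0.012, 0]}, {"hand": 0, "xyz": [-0.5, 0.6, 7.2], "delta_rot": [0, -0.012, 0]}, {"hand": 0, "xyz": [-0.5, 0.6, 7.2], "delta_rot": [0, -0.012, 0]}])

```text
clock: 8.22
position: [457.1, -264.9, 156.3]
ee_rot: [-0.019, 1.0, 0.001, -0.003]
contact_force: [0.3, 0.9, -0.3]
gripper_width: 0.3
```

```bash
python3 - <<'E'
from go import *
plan(d2w(-45,-132,98))
im=get_image('scene');cv2.imwrite('pics/a8.png',cv2.resize(im['frame'][140:290,240:400],None,fx=4,fy=4,interpolation=cv2.INTER_CUBIC))
E
```

```text
pos [ 457.1 -264.9  156.3] F [ 0.3  0.9 -0.3] t 8.2167
xyz cm [-0.22 -0.11  5.82] rot [ 0.003 -0.005  0.002]
```

View pics/a8.png

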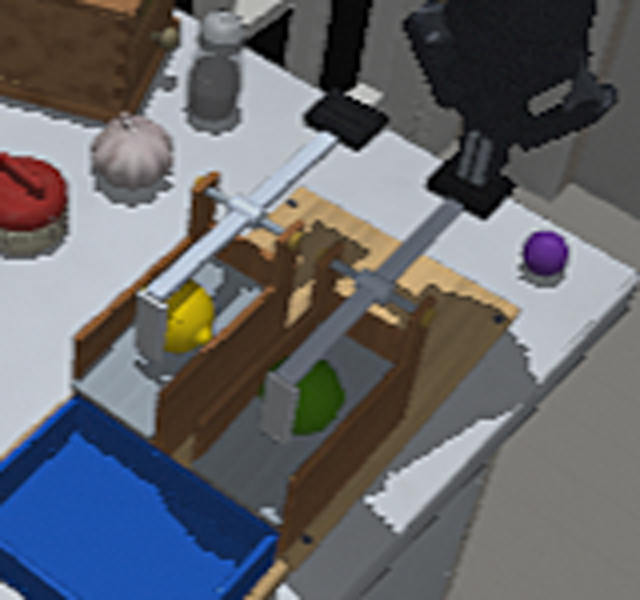

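The fingertips at (470,175) are centred just above the near pad. Pressing now.

Call:
apply_moves(steps=[{"hand": 0, "xyz": [-0.1, 0, 1], "delta_rot": [0, 0, 0]}, {"hand": 0, "xyz": [-0.1, 0, 2], "delta_rot": [0, 0, 0]}, {"hand": 0, "xyz": [-0.1, 0, 3.2], "delta_rot": [0, 0, 0]}, {"hand": 0, "xyz": [-0.1, 0, 4.4], "delta_rot": [0, 0, 0]}, {"hand": 0, "xyz": [-0.1, 0, 5.2], "delta_rot": [0, 0, 0]}, {"hand": 0, "xyz": [-0.1, 0, 5.7], "delta_rot": [0, 0, 0]}, {"hand": 0, "xyz": [-0.1, 0, 5.7], "delta_rot": [0, 0, 0]}, {"hand": 0, "xyz": [-0.1, 0, 5.7], "delta_rot": [0, 0, 0]}, {"hand": 0, "xyz": [-0.1, 0, 5.7], "delta_rot": [0, 0, 0]}, {"hand": 0, "xyz": [-0.1, 0, 5.7], "delta_rot": [0, 0, 0]}, {"hand": 0, "xyz": [-0.1, 0, 5.7], "delta_rot": [0, 0, 0]}, {"hand": 0, "xyz": [-0.1, 0, 5.7], "delta_rot": [0, 0, 0]}])

```text
clock: 9.27
position: [461.0, -267.4, 103.2]
ee_rot: [-0.019, 1.0, -0.0, 0.002]
contact_force: [2.1, -1.2, 4.4]
gripper_width: -0.2
```

```bash
python3 - <<'E'
from go import *
plan(d2w(-45,-132,98))
im=get_image('scene');cv2.imwrite('pics/a9.png',cv2.resize(im['frame'][150:330,200:400],None,fx=3.3,fy=3.3,interpolation=cv2.INTER_CUBIC))
E
```

```text
pos [ 461.  -267.4  103.2] F [ 2.1 -1.2  4.4] t 9.2667
xyz cm [0.19 0.17 0.52] rot [-0.001  0.004  0.   ]
```

View pics/a9.png

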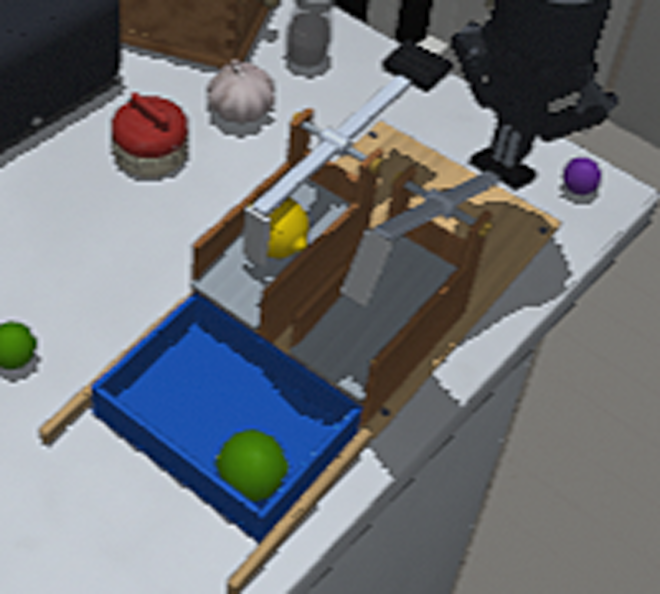

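The lime is in the tray at (252,465) and the gate is raised. I'll hold briefly, then raise the lever gently and move clear.

Call:
apply_moves(steps=[{"hand": 0, "xyz": [0, 0, 0], "delta_rot": [0, 0, 0]}, {"hand": 0, "xyz": [0, 0, 0], "delta_rot": [0, 0, 0]}, {"hand": 0, "xyz": [0, 0, 0], "delta_rot": [0, 0, 0]}, {"hand": 0, "xyz": [0, 0, 0], "delta_rot": [0, 0, 0]}, {"hand": 0, "xyz": [0, 0, -1], "delta_rot": [0, 0, 0]}, {"hand": 0, "xyz": [0, 0, -2], "delta_rot": [0, 0, 0]}, {"hand": 0, "xyz": [0, 0, -3], "delta_rot": [0, 0, 0]}, {"hand": 0, "xyz": [0, 0, -4], "delta_rot": [0, 0, 0]}, {"hand": 0, "xyz": [0, 0, -5], "delta_rot": [0, 0, 0]}, {"hand": 0, "xyz": [0, 0, -7], "delta_rot": [0, 0, 0]}, {"hand": 0, "xyz": [0, 0, -10], "delta_rot": [0, 0, 0]}, {"hand": 0, "xyz": [0, 0, -13], "delta_rot": [0, 0, 0]}])

```text
clock: 10.32
position: [458.1, -265.8, 232.4]
ee_rot: [-0.018, 1.0, 0.002, -0.001]
contact_force: [1.4, -0.2, -0.2]
gripper_width: -0.1
```

Call:
apply_moves(steps=[{"hand": 0, "xyz": [0, 0, -1], "delta_rot": [0, 0, 0]}, {"hand": 0, "xyz": [0, 0, -1], "delta_rot": [0, 0, 0]}, {"hand": 0, "xyz": [0, 0, -1], "delta_rot": [0, 0, 0]}, {"hand": 0, "xyz": [0, 0, -1], "delta_rot": [0, 0, 0]}, {"hand": 0, "xyz": [0, 0, -1], "delta_rot": [0, 0, 0]}, {"hand": 0, "xyz": [0, 0, -1], "delta_rot": [0, 0, 0]}, {"hand": 0, "xyz": [0, 0, -1], "delta_rot": [0, 0, 0]}, {"hand": 0, "xyz": [0, 0, -1], "delta_rot": [0, 0, 0]}, {"hand": 0, "xyz": [0, 0, -1], "delta_rot": [0, 0, 0]}, {"hand": 0, "xyz": [0, 0, -1], "delta_rot": [0, 0, 0]}, {"hand": 0, "xyz": [0, 0, -1], "delta_rot": [0, 0, 0]}, {"hand": 0, "xyz": [0, 0, -1], "delta_rot": [0, 0, 0]}])

```text
clock: 11.32
position: [459.9, -267.0, 242.5]
ee_rot: [-0.018, 1.0, 0.0, 0.001]
contact_force: [-0.4, -0.6, -0.7]
gripper_width: -0.1
```

```bash
python3 - <<'E'
from go import *
a=get_image('scene');t=get_image('top')
def lime(im):
    return [np.round(d['xyz']) for d in nets.pinpoint(im,'lime')]
print(lime(a),telemetry.read_state()['clock'])
cv2.imwrite('pics/b0.png',cv2.resize(a['frame'][120:345,130:430],None,fx=2.6,fy=2.6))
cv2.imwrite('pics/b1.png',cv2.resize(t['frame'][130:340,120:400],None,fx=2.8,fy=2.8))
for l in('tray','lever_near_pad','lever_far_pad','lemon'):print(l,[(np.round(d['xyz']),d['confidence']) for d in nets.pinpoint(a,l)])
import time
b=get_image('scene');print(lime(b),np.abs(a['frame'].astype(int)-b['frame']).max())
E
```

```text
[array([640.,  75.,  18.]), array([612., 157.,  21.]), array([ 433., -356.,   13.])] 11.4667
tray [(array([446.,  34.,  25.]), 0.4), (array([ 459., -270.,  122.]), 0.35), (array([ 692., -233.,   -2.]), 0.25), (array([540., -95.,  78.]), 0.21)]
lever_near_pad [(array([ 460., -267.,  120.]), 0.91), (array([804., 105.,   0.]), 0.2)]
lever_far_pad [(array([ 550., -266.,  121.]), 0.72)]
lemon [(array([542., -97.,  78.]), 0.59)]
[array([617., 157.,  22.]), array([ 429., -354.,   14.]), array([638.,  78.,  16.]), array([759., 163.,  -0.])] 108
```

View pics/b0.png

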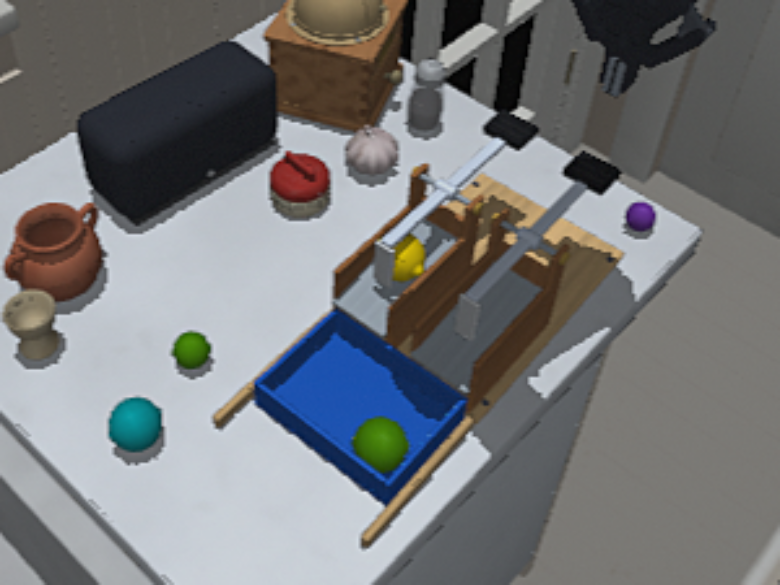

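View pics/b1.png

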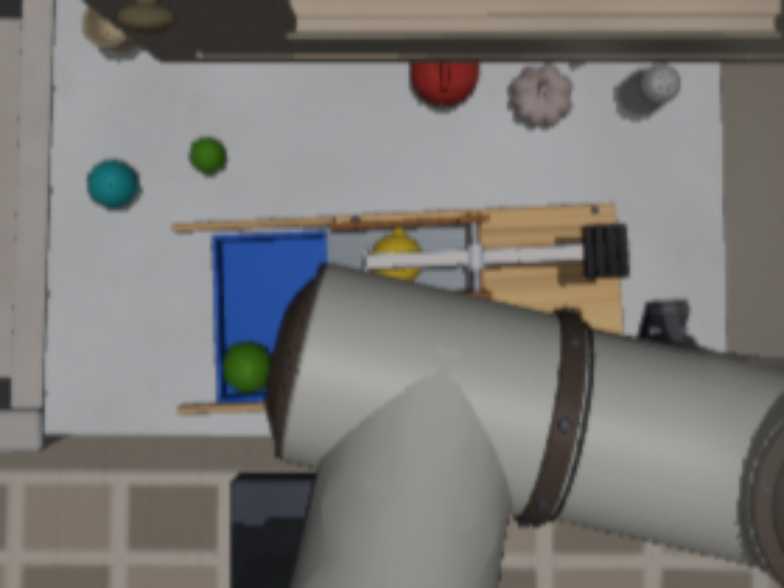

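The lime rests in the tray at scene crop (380,445), both levers are up and the lemon is in its lane. Now I'll check the tray's fit against the base and that nothing is still moving.

```bash
python3 - <<'E'
from go import *
t=get_image('top');a=get_image('scene');b=get_image('scene')
d=np.abs(a['frame'].astype(int)-b['frame']).max(2);ys,xs=np.where(d>25);print(len(ys),list(zip(xs,ys))[:12])
old=cv2.imread('pics/a5.png');new=cv2.resize(t['frame'][190:300,160:300],None,fx=5,fy=5,interpolation=cv2.INTER_CUBIC)
# column profile of tray edges at rows 130..200(scaled) 
for n,i in(('old',old),('new',new)):
    hsv=cv2.cvtColor(i,cv2.COLOR_BGR2HSV);m=cv2.inRange(hsv,(100,120,40),(130,255,255))
    for r in (130,150,180): 
        x=np.where(m[r]>0)[0];print(n,r,x.min(),x.max())
    print(n)
cv2.imwrite('pics/c1.png',new)
# predicted home tray outline in scene
f=cv2.resize(a['frame'],None,fx=4,fy=4,interpolation=cv2.INTER_CUBIC)
for z in(34,):
    q=proj(a,[d2w(x,y,z) for x,y in((-75,90),(75,90),(75,200),(-75,200))]);cv2.polylines(f,[np.int32(q*4+1.5)],True,(0,0,255),1)
cv2.imwrite('pics/c2.png',f[880:1330,880:1380])
E
```

```text
3 [(np.int64(326), np.int64(71)), (np.int64(327), np.int64(71)), (np.int64(486), np.int64(368))]
old 130 181 383
old 150 181 383
old 180 180 384
old
new 130 181 383
new 150 181 383
new 180 182 369
new
```

View pics/c1.png

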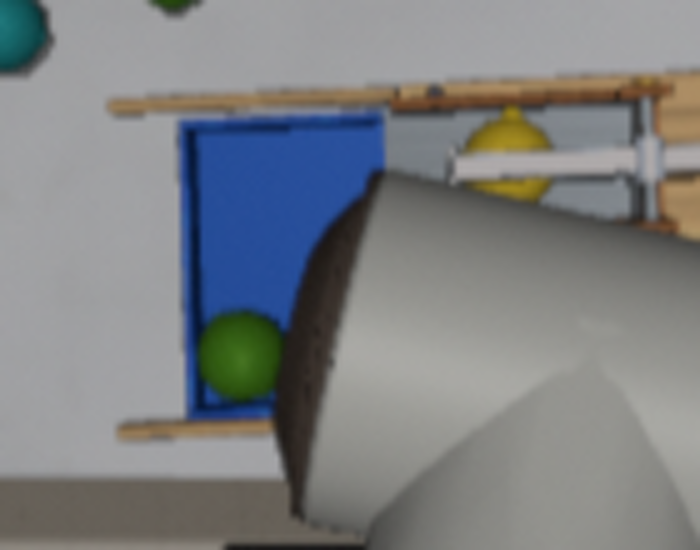

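View pics/c2.png

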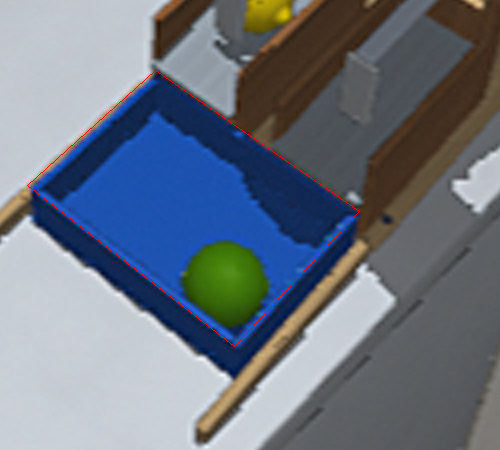

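The tray edges haven't moved since the push (181 and 383 px in both pictures), and the tray rim matches the predicted home outline. I'll wait one second to see whether the lime has settled.

Call:
apply_moves(steps=[{"hand": 0, "xyz": [0, 0, 0], "delta_rot": [0, 0, 0]}, {"hand": 0, "xyz": [0, 0, 0], "delta_rot": [0, 0, 0]}, {"hand": 0, "xyz": [0, 0, 0], "delta_rot": [0, 0, 0]}, {"hand": 0, "xyz": [0, 0, 0], "delta_rot": [0, 0, 0]}, {"hand": 0, "xyz": [0, 0, 0], "delta_rot": [0, 0, 0]}, {"hand": 0, "xyz": [0, 0, 0], "delta_rot": [0, 0, 0]}, {"hand": 0, "xyz": [0, 0, 0], "delta_rot": [0, 0, 0]}, {"hand": 0, "xyz": [0, 0, 0], "delta_rot": [0, 0, 0]}, {"hand": 0, "xyz": [0, 0, 0], "delta_rot": [0, 0, 0]}, {"hand": 0, "xyz": [0, 0, 0], "delta_rot": [0, 0, 0]}, {"hand": 0, "xyz": [0, 0, 0], "delta_rot": [0, 0, 0]}, {"hand": 0, "xyz": [0, 0, 0], "delta_rot": [0, 0, 0]}])

```text
clock: 12.92
position: [459.9, -267.0, 242.5]
ee_rot: [-0.019, 1.0, 0.0, 0.001]
contact_force: [0.6, -0.9, 0.7]
gripper_width: 0.1
```

```bash
python3 - <<'E'
from go import *
def c(i):
    m=cv2.inRange(cv2.cvtColor(i,cv2.COLOR_BGR2HSV),(35,120,40),(75,255,255));x=cv2.moments(m,True);return x['m10']/x['m00'],x['m01']/x['m00']
f=get_image('scene')['frame'][270:330,210:320]
g=cv2.resize(cv2.imread('pics/b0.png'),(300,225))[150:210,80:190]
print(c(f),c(g))
for k in range(4): print(c(get_image('scene')['frame'][270:330,210:320]))
print(telemetry.read_state()['clock'],telemetry.read_state()['contact_force'])
E
```

```text
(66.08490566037736, 20.264150943396228) (66.04430379746836, 20.164556962025316)
(66.1, 20.3125)
(66.06645569620254, 20.25)
(66.09119496855345, 20.154088050314467)
(66.02201257861635, 20.245283018867923)
13.1667 [ 0.56434142 -0.71974075  0.09784194]
```

The lime is at rest, so I'm handing in.

```bash
python3 -c "
from bench import workorder
print(workorder.job_done())"
```

```text
the job is handed in; nothing more can be done
None
```

I pushed the tray home and released the lime into it, then handed the job in at about 13.2 s; no verdict was reported.

- **Tray:** I pushed it by its outer end with shut fingers until the force rose to about 26 N with no more travel. Its edges had not moved in the last pictures.
- **Lime:** I pressed only the near lever, about 43 mm down, and the lime rolled into the tray. It was at rest there, moving less than 0.2 px over more than a second.
- **Levers and lemon:** Both levers are back up and the lemon is in its lane.
- **Other things:** The bystanders look unmoved in the pictures; I did not measure their positions.
- **Checks that disagreed:**
  - In the last check, the network could not find the lime or the tray reliably. I relied on colour and outline checks in the pictures instead.
  - Its pad heights of 120–122 mm (rest is 124 mm) are within its error.

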